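# Set the watch-clip collar on its shaft flat and clamp it

## Robot

A 7-joint arm with a two-finger parallel gripper is mounted at the origin on the work surface. World frame = base frame: x ahead of the robot, y to its left, z up, the work surface at z = 0. Lengths are in m, angles in rad, forces in N, time in s.
With the tool pointing down it reaches from about 0.425 to 0.875 m from the base axis. Payload 4.7 kg.
Tool frame: the origin (TCP) lies midway between the tips of the shut fingers; the grasp point (between the pads) lies 19 mm behind it; y points along the fingers, x is the direction in which the jaws open and shut, and the axes are right-handed (so a half turn about y gives the same grasp; the last joint's range is limited). The gripper opens to 85 mm and grips with 20 to 120 N. Pads are 22 mm wide; open, the fingers measure 114 mm over their backs; the gripper's body (76 mm by 85 mm) begins 54 mm behind the grasp point. The pads swing forward as they close: fully open they stand 13 mm farther back than shut.
Start: joints at [1.254, 0.321, -0.07, 1.45, 0.023, 1.371, -0.057], TCP at [0.211, -0.615, 0.231] pointing down, gripper open.
Joint ranges: [-2.86, 2.86], [-0.3, 2.09], [-1.38, 1.24], [0.06, 2.45], [-1.56, 4.7], [0.09, 2.05], [-2.69, 2.69]. Speed limits (rad/s): [2.57, 2.57, 3.14, 3.14, 3.14, 3.14, 3.14].

## Interface

Orientations are given as a unit quaternion [w, x, y, z].
In Python, from bench import ctrl gives the robot as it stands.
- The arm moves only by the shell command python3 -m jog 'ROWS' [FORCE]. ROWS is JSON, one flat list of numbers, 7 for each row, row after row: the shift along the tool's x, y, z in mm, then the turn, a rotation vector about the tool's x, y, z in rad, then the opening, from 0 (shut) to 1 (fully open). A call has 1 to 20 rows; each row is the pose to reach, as a shift and turn from the pose commanded when the call began, along the tool's axes at that moment; what a row does not reach only later rows make up. A row lasts 1/8 s, in which the tool goes at most 62.5 mm and 10.7 degrees, less where a joint would pass 70% of its speed; a pose out of reach is approached as far as the arm can. A call with a gripper value outside its range is refused whole. The fingers move at their own pace and stop on an object; FORCE is the grip in N (left out, the last holds). Time passes only in rows, so rows that repeat a pose let the fingers close. It gives the time, the measured TCP pose, the force and the opening at its end, in the units of the state.
- ctrl.get_obs(): the state, without advancing time (a new reading comes with each control period).
- ctrl.camera(name): name is "scene" or "side" or "wrist"; returns (picture, depth): 420x560x3 uint8, blue, green, red; 420x560 float32, m along the optical axis (not along the pixel's ray), 0 where there is no reading.
- ctrl.camera_params(name): a dict with "fx", "fy", "cx", "cy" (pixels), "R" (3x3) and "t" (3): a world point X has camera coordinates R X + t; the wrist camera has in their place "T_tool_cam" (4x4, takes a point from camera to tool coordinates, whose origin is the TCP and whose axes are the tool frame's). Camera axes: x right, y down, z forward; pixel columns grow to the right and rows downward; lengths in m; the calibration is good to about 2 mm. A picture is of the moment at which its call begins: read the wrist's pose just before it. camera_params takes no time and is no camera call.
- ctrl.close_job(): hands the job in, once; it reports no verdict.
Trained networks look in the newest picture that a camera, given by its name, has taken for a name from the list of things; names that differ only in an ending like _2 or _b are one class to them, and where a whole thing is asked for, a point or a joint stands for the part that bears it (a point fixed in the world has none). Each returns a list of dicts, best first, with "confidence" (0 to 1); they miss things now and then, are a little off and sometimes report something else, mostly with a low value. They report only what shows in the picture. A call takes as long as a camera call.
- ctrl.find_in(label, camera): "centre" ([x, y, z] in m, in world coordinates, good to about 4 mm: the middle of the surface that is visible of it).
The state is a dict: "clock": time; "joints": joint angles; "qd": joint speeds; "joint_torque": joint torques, N m; "position": TCP position; "ee_rot": TCP orientation; "wrist_force": force on the tool from outside, world axes, zero at the start; "wrist_torque": the same for the moment, N m; "grip_width": finger opening in m.
Only numpy, scipy, OpenCV 4.12 (cv2) and the standard library are available. Lean on these libraries where they do the work, as an engineer would, in place of code of your own. Each camera call takes 0.05 s, during which the arm holds its last target. There are 200 camera calls.

## Task

The collar that carries the watch clip is loose on its stand: turn it round until its set screw squarely faces the flat of the shaft, then press the screw's lever down to its stop to clamp it there. Do not tighten the screw before it faces the flat, do not touch the watch case, and leave the other things on the bench where they are.

Things in the scene. Friction and masses are not known exactly. Their poses are not given: they have to be found in the camera images.
- stand: fixed aluminium stand: base plate 130 x 90 x 14 mm reaching 85 mm from the shaft axis on the flat's side, 45 mm on the other; upright 30 mm shaft, top at 165 mm, with one flat along it, 5 mm from the axis, 28 mm wide (top D-shaped from above). Origin on the bench on the shaft axis; z up; x points square out of the flat: the collar is right when the screw hub lies on +x
- collar (a joint): turn of the collar (dark steel, 50 mm diameter, 25 mm high, its middle 117.5 mm above the bench, top at 130 mm) on the shaft, rad, growing anticlockwise from above; 0 (or 2 pi, a full turn) when the set screw squarely faces the flat. It can be turned either way all round, is stiff (about 0.25 N m of friction, no spring) and stays where it is left. The clamped screw does not lock it against hard pushing
- screw_hub (a point): centre of the hub of the clamping lever (black, 18 mm diameter, 18 mm long, lying radially) on the set screw's axis, which points radially out of the collar: 46 mm from the shaft axis, 117.5 mm above the bench. Turns with the collar; the point's x points radially outward, its z up
- bar_mid (a point): middle of the free part of the collar's arm, a level aluminium bar that sticks out of the collar opposite the set screw, 10 mm wide, 12 mm high (111.5 to 123.5 mm above the bench), free from 25 to 93 mm from the shaft axis; the point lies 70 mm from the axis, at mid height. The arm's end carries the spring clip and the watch case, 93 to 157 mm from the axis and up to 27 mm to either side
- set_screw (a joint): turn of the set screw by its lever about the radial screw axis, rad. 0: the lever stands 0.95 rad above level, fully loose; it tightens as the lever swings down, clockwise seen from outside looking at the shaft, i.e. towards the anticlockwise side of the collar seen from above; stop at 1.0, the lever then about level (0.05 rad below). Elevation of the lever = 0.95 minus this value. Friction about 0.09 N m, no spring; it stays where it is left
- lever_ball (a point): centre of the 16 mm ball at the lever's end, 55 mm from the screw axis, in the plane 46 mm from the shaft axis; the lever is a black bar 9 mm thick
- watch_case: steel watch case, 41 mm diameter, about 11 mm thick, lying flat in the spring clip at the arm's end, fixed to it; origin at its centre, 129 mm from the shaft axis; not to be touched
- loupe: steel eye loupe standing on its wide end, 34 mm diameter, 28 mm high; origin at its underside centre; bystander
- screwdriver: yellow-handled screwdriver lying on the bench, 130 mm long along its x, under 35 mm high; bystander
- tray: clear acrylic parts tray 130 x 100 x 20 mm, origin under its centre; bystander
- ring_dish: grey ceramic ring dish, 90 mm diameter, 28 mm high, origin under its centre; bystander
- bezel: loose steel bezel ring, 38 mm outside, 5 mm high, lying on the bench; bystander
- oil_jar: small amber glass jar, 40 mm diameter, about 45 mm high; bystander
- coffee: white mug, 72 mm diameter, 65 mm high, origin under its centre; bystander

How it is judged:
By the outcome, as a careful person would: the job done as asked, in the order asked, and still so for the second after the job is handed in, with the robot touching nothing.
It also fails if it takes over 54 s, if anything falls off the work surface, if the arm or the gripper's body presses on something with over 40 N, if the wrist force passes 120 N, or if a joint passes its speed limit or range.

## Working session

There is one attempt and no reset: what is moved stays moved. The work goes in short steps, Python scripts to look and compute and a shell command to move; the robot and the scene stay as the last step left them, time stands still between calls to the robot, and variables do not carry over. Pictures are saved under pics/ and viewed, about 8 in all and at most 12, crops included, and the job is handed in when it is done.

```bash
mkdir -p pics; ls; python3 - <<'E'
from bench import ctrl
import cv2,numpy as np
o=ctrl.get_obs();print(o['clock'],o['position'],o['ee_rot'],o['grip_width'])
a=[]
for c in('scene','side'):
    p,d=ctrl.camera(c);a.append(p)
    print(c,{k:np.round(v,3).tolist() for k,v in ctrl.camera_params(c).items()})
    for n in('stand','collar','screw_hub','bar_mid','lever_ball','watch_case','loupe','screwdriver','tray','ring_dish','bezel','oil_jar','coffee'):
        print(c,n,[(np.round(r['centre'],3).tolist(),round(r['confidence'],2)) for r in ctrl.find_in(n,c)[:2]])
    cv2.imwrite(f'pics/{c}0.png',p)
E
```

```text
pics
0.0 [ 0.21084212 -0.61426207  0.23020768] [ 0.57585803 -0.57511766  0.41146758 -0.41027021] 0.08527871593484423
scene {'fx': 406.323, 'fy': 406.323, 'cx': 278.327, 'cy': 217.473, 'R': [[0.415, 0.91, -0.005], [0.737, -0.339, -0.584], [-0.533, 0.238, -0.812]], 't': [-0.223, -0.336, 1.539]}
scene stand [([0.609, 0.028, 0.069], 0.86)]
scene collar [([0.661, 0.016, 0.119], 0.55)]
scene screw_hub [([0.659, 0.022, 0.124], 0.77)]
scene bar_mid [([0.656, 0.021, 0.121], 0.77)]
scene lever_ball [([0.544, 0.03, 0.142], 0.44)]
scene watch_case [([0.722, 0.01, 0.126], 0.46)]
scene loupe []
scene screwdriver [([0.642, -0.062, 0.024], 0.59)]
scene tray [([0.501, 0.406, 0.005], 0.56)]
scene ring_dish [([0.52, -0.389, 0.017], 0.59)]
scene bezel [([0.384, -0.371, 0.007], 0.57)]
scene oil_jar [([0.688, 0.391, 0.042], 0.75)]
scene coffee [([0.639, -0.397, 0.032], 0.62), ([0.385, -0.37, 0.003], 0.29)]
side {'fx': 384.447, 'fy': 384.447, 'cx': 278.096, 'cy': 209.444, 'R': [[0.992, -0.124, -0.013], [-0.098, -0.712, -0.695], [0.077, 0.691, -0.719]], 't': [-0.538, 0.14, 0.976]}
side stand [([0.604, 0.026, 0.027], 0.84)]
side collar [([0.641, 0.021, 0.124], 0.67)]
side screw_hub [([0.638, 0.022, 0.121], 0.65)]
side bar_mid [([0.637, 0.019, 0.123], 0.68), ([0.39, -0.374, 0.008], 0.65)]
side lever_ball [([0.544, 0.014, 0.157], 0.55), ([0.388, -0.372, 0.005], 0.21)]
side watch_case [([0.714, 0.008, 0.121], 0.68)]
side loupe [([0.524, 0.131, 0.016], 0.51)]
side screwdriver [([0.634, -0.072, 0.019], 0.88)]
side tray [([0.498, 0.407, 0.002], 0.77)]
side ring_dish [([0.533, -0.384, 0.015], 0.8), ([0.607, 0.029, 0.028], 0.33)]
side bezel []
side oil_jar [([0.682, 0.387, 0.034], 0.73)]
side coffee [([0.64, -0.39, 0.031], 0.85)]
```

```bash
python3 - <<'E'
import cv2
a=cv2.imread('pics/scene0.png');b=cv2.imread('pics/side0.png')
print(a.shape)
# crops zoomed around stand
import numpy as np
from bench import ctrl
cs=[]
for n,im in(('scene',a),('side',b)):
    P=ctrl.camera_params(n);q=np.array(P['R'])@[0.62,0.02,0.1]+P['t']
    u=int(P['fx']*q[0]/q[2]+P['cx']);v=int(P['fy']*q[1]/q[2]+P['cy']);print(n,u,v)
    u0=max(0,u-100);v0=max(0,v-100);print(u0,v0)
    cs.append(cv2.resize(im[v0:v0+200,u0:u0+200],(400,400),interpolation=cv2.INTER_CUBIC))
cv2.imwrite('pics/crop0.png',np.hstack(cs))
E
```

```text
(420, 560, 3)
scene 297 237
197 137
side 307 207
207 107
```

View pics/scene0.png

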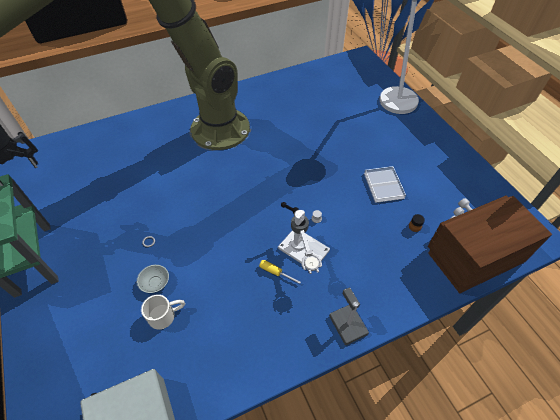

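View pics/crop0.png

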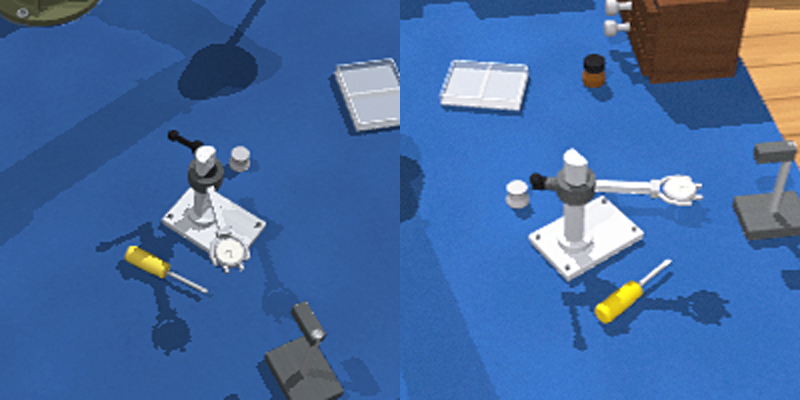

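Both views show the collar's lever hub facing the robot, with the arm and watch away from it at about +x. The loupe stands about 13 cm from the stand at its left, and the screwdriver lies to its right. Next I fit the plate, shaft and flat from depth.

```bash
cat > h.py <<'E'
from bench import ctrl
import numpy as np,cv2
def cloud(n):
    p,d=ctrl.camera(n);P=ctrl.camera_params(n)
    v,u=np.nonzero(d>0);z=d[v,u]
    c=np.stack([(u-P['cx'])/P['fx']*z,(v-P['cy'])/P['fy']*z,z],1)
    return (c-P['t'])@np.array(P['R']),p[v,u].astype(int),p
E
python3 - <<'E'
from h import *
for n in('scene','side'):
    X,C,p=cloud(n)
    near=np.hypot(X[:,0]-.61,X[:,1]-.03)<.2
    br=C.min(1)
    m=near&(abs(X[:,2]-.014)<.006)&(br>120)
    r=cv2.minAreaRect(X[m][:,:2].astype(np.float32));print(n,'plate',m.sum(),np.round(r[0],3),np.round(r[1],3),round(r[2],1),np.round(cv2.boxPoints(r),3).tolist())
    m=near&(X[:,2]>.158)&(X[:,2]<.175);print('top',m.sum(),X[m].mean(0).round(4),X[m].min(0).round(3),X[m].max(0).round(3))
    m=near&(abs(X[:,2]-.130)<.005)&(C.max(1)<110);print('collartop',m.sum(),X[m].mean(0).round(4),X[m].min(0).round(3),X[m].max(0).round(3))
    m=near&(X[:,2]>.135)&(C.max(1)<80);print('lever',m.sum(),X[m].mean(0).round(3),X[m][np.argmax(X[m][:,2])].round(3))
    m=near&(abs(X[:,2]-.12)<.012)&(br>120);print('arm+watch',m.sum(),X[m].mean(0).round(3), X[m].min(0).round(3),X[m].max(0).round(3))
E
```

```text
scene plate 645 [0.606 0.055] [0.131 0.236] 28.2 [[0.492000013589859, 0.12800000607967377], [0.6039999723434448, -0.07999999821186066], [0.718999981880188, -0.017999999225139618], [0.6079999804496765, 0.1899999976158142]]
top 92 [0.5769 0.0323 0.164 ] [0.535 0.007 0.158] [0.602 0.054 0.169]
collartop 160 [0.5935 0.0387 0.1296] [0.539 0.013 0.126] [0.692 0.064 0.135]
lever 43 [0.543 0.021 0.155] [0.538 0.014 0.169]
arm+watch 354 [0.697 0.018 0.122] [ 0.552 -0.012  0.108] [0.746 0.052 0.128]
side plate 1005 [0.605 0.054] [0.131 0.24 ] 28.4 [[0.49000000953674316, 0.12800000607967377], [0.6039999723434448, -0.08299999684095383], [0.7200000286102295, -0.020999999716877937], [0.6050000190734863, 0.19099999964237213]]
top 107 [0.574  0.0262 0.1631] [0.531 0.002 0.158] [0.601 0.052 0.166]
collartop 61 [0.5881 0.022  0.1284] [0.545 0.011 0.125] [0.611 0.047 0.132]
lever 33 [0.538 0.008 0.162] [0.543 0.007 0.166]
arm+watch 495 [0.676 0.015 0.121] [ 0.557 -0.017  0.11 ] [0.744 0.054 0.132]
```

```bash
python3 - <<'E'
from h import *
from scipy.optimize import minimize
al=[]
for n in('scene','side'):
    X,C,p=cloud(n)
    near=np.hypot(X[:,0]-.61,X[:,1]-.03)<.12; near&=np.hypot(X[:,0]-.524,X[:,1]-.131)>.035
    br=C.min(1); gray=(C.max(1)-C.min(1)<50)
    m=near&(abs(X[:,2]-.014)<.006)&(br>120)&gray
    r=cv2.minAreaRect(X[m][:,:2].astype(np.float32));print(n,'plate',m.sum(),np.round(r[0],3),np.round(r[1],3),round(r[2],1))
    a=np.radians(r[2]); ex=np.array([np.cos(a),np.sin(a)]); 
    m=near&(X[:,2]>.162)&(X[:,2]<.169)&(br>100); T=X[m];print('top',m.sum(),T.mean(0).round(4));
    r2=cv2.minAreaRect(T[:,:2].astype(np.float32));print(np.round(r2[0],3),np.round(r2[1],3),round(r2[2],1))
    for e,nm in((ex,'28'),(np.array([-ex[1],ex[0]]),'118')):
        s=X[near&(abs(X[:,2]-.014)<.006)&(br>120)&gray][:,:2]@e;t=T[:,:2]@e;print(nm,'plate',s.min().round(4),s.max().round(4),'top',t.min().round(4),t.max().round(4))
    m=near&(X[:,2]>.10)&(X[:,2]<.132)&(C.max(1)<110)&(np.hypot(X[:,0]-.59,X[:,1]-.035)<.03);al.append(X[m])
    m=near&(X[:,2]>.02)&(X[:,2]<.1)&(br>70)&gray&(np.hypot(X[:,0]-.59,X[:,1]-.035)<.03);print('shaft',m.sum(),X[m].mean(0).round(4))
    # watch
    m=(np.hypot(X[:,0]-.61,X[:,1]-.03)<.2)&(X[:,2]>.105)&(X[:,2]<.135)&(br>110)&(X[:,0]>.62)
    A=X[m]; c=A[A[:,0]>.69]; print('clip',c.mean(0).round(4)); b=A[(A[:,0]>.63)&(A[:,0]<.665)];print('bar',b.mean(0).round(4),len(b))
E
```

```text
scene plate 636 [0.624 0.021] [0.129 0.158] 27.0
top 54 [0.5889 0.0388 0.1652]
[0.588 0.038] [0.019 0.028] 29.8
28 plate 0.5015 0.6303 top 0.5311 0.5507
118 plate -0.3436 -0.1856 top -0.2468 -0.2193
shaft 162 [0.5981 0.0329 0.0397]
clip [0.7168 0.0138 0.1215]
bar [0.6477 0.0279 0.1221] 47
side plate 974 [0.623 0.016] [0.13  0.159] 28.5
top 62 [0.588  0.0344 0.1641]
[0.587 0.035] [0.019 0.029] 24.4
28 plate 0.4901 0.6205 top 0.5227 0.5425
118 plate -0.3625 -0.2031 top -0.2646 -0.2349
shaft 296 [0.5888 0.0266 0.0478]
clip [0.715  0.0067 0.1204]
bar [0.648  0.0224 0.1194] 83
```

```bash
cat >> h.py <<'E'
from scipy.spatial.transform import Rotation as Ro
def pose():
    o=ctrl.get_obs();q=o['ee_rot'];return np.array(o['position']),Ro.from_quat([*q[1:],q[0]]),o
def row(p,yaw):   # world TCP target, yaw (deg) of tool x, tool down -> row
    P,R,o=pose();c,s=np.cos(np.radians(yaw)),np.sin(np.radians(yaw))
    T=Ro.from_matrix(np.array([[c,0,-s],[s,0,c],[0,-1,0]]))
    return np.r_[R.inv().apply(np.array(p)-P)*1000,(R.inv()*T).as_rotvec()].round(3).tolist()
AX=np.array([.591,.038])
def pol(r,deg,t=0):   # point at radius r on ray deg, t to its anticlockwise side
    a=np.radians(deg);return AX+r*np.array([np.cos(a),np.sin(a)])+t*np.array([-np.sin(a),np.cos(a)])
E
python3 - <<'E'
from h import *
P,R,o=pose();print(R.as_matrix().round(3).tolist())
b=pol(.058,-11);print(b);print(row([*b,.23],79))
E
```

```text
[[0.325, -0.0, 0.946], [-0.946, -0.0, 0.325], [0.0, -1.0, -0.0]]
[0.64793438 0.02693308]
[-465.063, 1.274, 621.554, 0.0, -2.619, -0.0]
```

```bash
python3 -m jog '[-100,-20,130,0,-0.5,0,0.6,-200,-20,265,0,-1.0,0,0.6,-300,-20,400,0,-1.6,0,0.6,-465,-20,621,0,-2.619,0,0.6,-465,-20,621,0,-2.619,0,0.6,-465,-20,621,0,-2.619,0,0.6,-465,-20,621,0,-2.619,0,0.6,-465,-20,621,0,-2.619,0,0.6,-465,-20,621,0,-2.619,0,0.6,-465,-20,621,0,-2.619,0,0.6,-465,-20,621,0,-2.619,0,0.6,-465,-20,621,0,-2.619,0,0.6,-465,-20,621,0,-2.619,0,0.6,-465,-20,621,0,-2.619,0,0.6,-465,-20,621,0,-2.619,0,0.6,-465,-20,621,0,-2.619,0,0.6,-465,-20,621,0,-2.619,0,0.6,-465,-20,621,0,-2.619,0,0.6,-465,-20,621,0,-2.619,0,0.6]' 20
python3 - <<'E'
from h import *
b=pol(.058,-11);print(row([*b,.25],79),pose()[2]['joints'])
p,d=ctrl.camera('wrist');P=ctrl.camera_params('wrist');T=np.array(P['T_tool_cam']);print(T.round(3).tolist())
cv2.imwrite('pics/w1.png',p)
v,u=np.nonzero(d>0);z=d[v,u];c=np.stack([(u-P['cx'])/P['fx']*z,(v-P['cy'])/P['fy']*z,z],1)
pp,R,o=pose();X=R.apply(c@T[:3,:3].T+T[:3,3])+pp;np.save('w1.npy',np.c_[X,p[v,u],u,v])
E
```

```text
clock: 3.98
position: [0.6474, 0.0265, 0.2514]
ee_rot: [-0.546, 0.546, 0.45, -0.45]
wrist_force: [-0.1, 0.6, 0.6]
grip_width: 0.0515
[0.526, 1.416, -0.488, 0.0, -0.001, -0.0] [ 0.51636063  0.41449853 -0.80820413  1.40495522  0.29820391  1.44710158
  1.09275728]
[[1.0, -0.001, -0.001, 0.0], [0.001, -0.32, 0.947, -0.143], [-0.001, -0.947, -0.32, 0.082], [0.0, 0.0, 0.0, 1.0]]
```

View pics/w1.png

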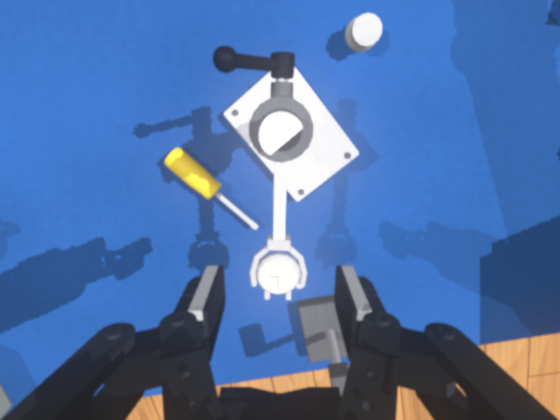

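The wrist picture shows the D-shaped shaft top at (282,132) with its flat to the lower right, where the plate reaches farther. The bar runs straight down to the watch at (278,272), and the hub is at (283,65). This agrees with a flat normal of about +28°. I'll refine it from this view.

```bash
python3 - <<'E'
from h import *
D=np.load('w1.npy');X=D[:,:3];C=D[:,3:6];br=C.min(1);g=(C.max(1)-br<45)
nr=np.hypot(*(X[:,:2]-AX).T)
def rect(m):
    r=cv2.minAreaRect(X[m][:,:2].astype(np.float32));return m.sum(),np.round(r[0],4),np.round(r[1],4),round(r[2],1)
m=(nr<.12)&(abs(X[:,2]-.014)<.005)&(br>110)&g&(np.hypot(X[:,0]-.524,X[:,1]-.131)>.035);print('plate',rect(m))
m=(nr<.025)&(abs(X[:,2]-.165)<.004)&(br>100);print('top',rect(m),X[m].mean(0))
m=(nr<.035)&(abs(X[:,2]-.130)<.004)&(C.max(1)<140);(c,r)=cv2.minEnclosingCircle(X[m][:,:2].astype(np.float32));print('collar',m.sum(),c,r)
m=(nr>.04)&(nr<.088)&(abs(X[:,2]-.1235)<.006)&(br>120)&(X[:,0]>.6);print('bar',rect(m),X[m].mean(0))
vx,vy,x0,y0=cv2.fitLine(X[m][:,:2].astype(np.float32),cv2.DIST_L2,0,.01,.01).ravel();print('bar dir',np.degrees(np.arctan2(vy,vx)))
for n in('watch_case','screw_hub','lever_ball','bar_mid','collar'):
    print(n,[(np.round(r['centre'],4).tolist(),round(r['confidence'],2)) for r in ctrl.find_in(n,'wrist')[:2]])
E
```

```text
plate (np.int64(5578), array([0.6263, 0.0182]), array([0.13 , 0.158]), 28.4)
top (np.int64(1165), array([0.5881, 0.0362]), array([0.02, 0.03]), 28.7) [0.58900252 0.03704343 0.16543879]
collar 393 (0.5832517147064209, 0.034039705991744995) 0.02588449791073799
bar (np.int64(644), array([0.6537, 0.0255]), array([0.0099, 0.0481]), 77.5) [0.65310248 0.02558589 0.12391038]
bar dir -12.084773
watch_case [([0.7161, 0.0162, 0.1217], 0.92)]
screw_hub [([0.6089, 0.0299, 0.1248], 0.67)]
lever_ball [([0.5406, 0.0296, 0.1431], 0.98)]
bar_mid [([0.6085, 0.0279, 0.1265], 0.96)]
collar [([0.6017, 0.0218, 0.1203], 0.74), ([0.6336, -0.0677, 0.0234], 0.32)]
```

```bash
sed -i 's/^AX=.*/AX=np.array([.5925,.0386])/' h.py; python3 - <<'E'
from h import *
print(row([*pol(.058,-12.1),.25],77.9),row([*pol(.058,-12.1),.106],77.9))
E
```

```text
[0.061, 1.279, -1.84, -0.0, 0.019, -0.0] [0.07, 145.279, -1.841, -0.0, 0.019, -0.0]
```

```bash
python3 -m jog '[0,40,-1.8,0,0.019,0,0.6,0,80,-1.8,0,0.019,0,0.6,0,110,-1.8,0,0.019,0,0.6,0,130,-1.8,0,0.019,0,0.6,0,145,-1.8,0,0.019,0,0.6,0,145,-1.8,0,0.019,0,0.6,0,145,-1.8,0,0.019,0,0.3,0,145,-1.8,0,0.019,0,0.05,0,145,-1.8,0,0.019,0,0,0,145,-1.8,0,0.019,0,0,0,145,-1.8,0,0.019,0,0,0,145,-1.8,0,0.019,0,0]' 25
python3 - <<'E'
from h import *
P,R,o=pose();print(P,o['wrist_force'],o['wrist_torque'],o['joints'])
y=77.9
for k in range(10,141,10):print(k,row([*pol(.058,-12.1-k),.106],y-k))
print(row([*pol(.058,-12.1-139.4),.106],y-139.4))
E
```

```text
clock: 5.78
position: [0.6498, 0.0263, 0.1074]
ee_rot: [-0.549, 0.55, 0.445, -0.444]
wrist_force: [-1.0, -0.5, 6.4]
grip_width: 0.0096
[0.64982641 0.02625839 0.10743914] [-0.98291685 -0.48147265  6.40242418] [-0.13814078  0.21151715  0.13193292] [ 0.49359256  0.51667898 -0.76241582  1.57518765  0.37567056  1.19997178
  1.01919962]
10 [-10.02, 1.438, 1.527, 0.002, 0.175, 0.0]
20 [-19.785, 1.434, 4.148, 0.002, 0.349, 0.0]
30 [-28.946, 1.428, 8.424, 0.002, 0.524, 0.0]
40 [-37.225, 1.419, 14.226, 0.002, 0.699, 0.0]
50 [-44.371, 1.408, 21.378, 0.002, 0.873, 0.001]
60 [-50.167, 1.394, 29.662, 0.002, 1.048, 0.001]
70 [-54.436, 1.378, 38.827, 0.002, 1.222, 0.001]
80 [-57.049, 1.362, 48.593, 0.002, 1.397, 0.001]
90 [-57.926, 1.344, 58.665, 0.001, 1.571, 0.001]
100 [-57.041, 1.326, 68.736, 0.001, 1.746, 0.001]
110 [-54.42, 1.309, 78.501, 0.001, 1.92, 0.002]
120 [-50.144, 1.292, 87.662, 0.001, 2.095, 0.002]
130 [-44.342, 1.277, 95.941, 0.001, 2.269, 0.002]
140 [-37.19, 1.263, 103.087, 0.001, 2.444, 0.002]
[-37.654, 1.264, 102.695, 0.001, 2.433, 0.002]
```

```bash
python3 -m jog '[-7.1,0,0.4,0,0.122,0,0,-14,0,1.7,0,0.244,0,0,-20.8,0,3.9,0,0.367,0,0,-27.2,0,6.8,0,0.489,0,0,-33.3,0,10.5,0,0.611,0,0,-33.3,0,10.5,0,0.611,0,0]' 25
python3 - <<'E'
from h import *
P,R,o=pose();print(P,R.as_matrix()[:2,0],o['wrist_force'],o['wrist_torque'],o['joints'])
d=P[:2]-AX;print(np.hypot(*d),np.degrees(np.arctan2(d[1],d[0])),np.degrees(np.arctan2(R.as_matrix()[1,0],R.as_matrix()[0,0]))-90)
E
```

```text
clock: 6.52
position: [0.6319, -0.0054, 0.1075]
ee_rot: [-0.658, 0.659, 0.258, -0.258]
wrist_force: [-2.5, -2.4, 6.4]
grip_width: 0.0087
[ 0.63189751 -0.00535932  0.10745354] [0.73387091 0.67928809] [-2.54405921 -2.42252196  6.36566573] [-0.45089019  0.50523206 -0.0633848 ] [ 0.47643045  0.44566453 -0.64972616  1.62617595  0.28983473  1.16733366
  0.50575261]
0.05903037986739153 -48.1324623334097 -47.21193169158047
```

```bash
python3 -m jog '[-8.1,0,0.6,0,0.14,0,0,-16,0,2.2,0,0.279,0,0,-23.6,0,5,0,0.419,0,0,-30.7,0,8.8,0,0.559,0,0,-37.3,0,13.6,0,0.698,0,0,-43.1,0,19.2,0,0.838,0,0,-48.1,0,25.6,0,0.977,0,0,-52.1,0,32.6,0,1.117,0,0,-55.2,0,40.1,0,1.257,0,0,-57.1,0,47.9,0,1.396,0,0,-58,0,56,0,1.536,0,0,-57.7,0,64.1,0,1.676,0,0,-56.3,0,72,0,1.815,0,0,-56.3,0,72,0,1.815,0,0]' 25
python3 - <<'E'
from h import *
P,R,o=pose();print(o['wrist_force'],o['wrist_torque'],o['joints'])
d=P[:2]-AX;print(np.hypot(*d),np.degrees(np.arctan2(d[1],d[0])),np.degrees(np.arctan2(R.as_matrix()[1,0],R.as_matrix()[0,0]))-90)
for n in('scene','side'):
    p,_=ctrl.camera(n);cv2.imwrite(f'pics/{n}2.png',p)
E
```

```text
clock: 8.28
position: [0.539, 0.0098, 0.1073]
ee_rot: [-0.607, 0.61, -0.361, 0.358]
wrist_force: [-9.9, -1.7, 13.6]
grip_width: 0.0092
[-9.94688041 -1.65377007 13.56820923] [-0.37939733  2.06983659 -0.04240117] [ 0.31040787  0.21520218 -0.4208174   1.85898984  0.10051098  1.09316429
 -1.2156706 ]
0.06073368183517212 -151.6828923057658 -151.13987332107774
```

```bash
python3 -m jog '[0,0,0,0,0,0,0.2,0,0,0,0,0,0,0.5,0,0,0,0,0,0,0.5,0,0,0,0,0,0,0.5,0,-30,0,0,0,0,0.5,0,-80,0,0,0,0,0.5,0,-130,0,0,0,0,0.5,0,-150,0,0,0,0,0.5,0,-150,0,0,0,0,0.5,0,-150,0,0,0,0,0.5]'
cat > look.py <<'E'
from h import *
import sys
pp,R,o=pose()
p,d=ctrl.camera('wrist');P=ctrl.camera_params('wrist');T=np.array(P['T_tool_cam'])
cv2.imwrite(f'pics/{sys.argv[1]}.png',p)
v,u=np.nonzero(d>0);z=d[v,u];c=np.stack([(u-P['cx'])/P['fx']*z,(v-P['cy'])/P['fy']*z,z],1)
X=R.apply(c@T[:3,:3].T+T[:3,3])+pp;C=p[v,u].astype(int)
br=C.min(1);g=(C.max(1)-br<45);nr=np.hypot(*(X[:,:2]-AX).T)
def rect(m):
    r=cv2.minAreaRect(X[m][:,:2].astype(np.float32));return m.sum(),np.round(r[0],4),np.round(r[1],4),round(r[2],1)
m=(nr<.12)&(abs(X[:,2]-.014)<.005)&(br>110)&g&(np.hypot(X[:,0]-.524,X[:,1]-.131)>.035);print('plate',rect(m))
m=(nr<.025)&(abs(X[:,2]-.165)<.004)&(br>100);print('top',rect(m))
a=np.degrees(np.arctan2(*(X[:,:2]-AX).T[::-1]))
m=(nr>.035)&(nr<.088)&(abs(X[:,2]-.1235)<.006)&(br>120)&(a<-110);print('bar',rect(m))
vx,vy,x0,y0=cv2.fitLine(X[m][:,:2].astype(np.float32),cv2.DIST_L2,0,.01,.01).ravel();print('bar dir',np.degrees(np.arctan2(vy,vx)))
m=(nr<.09)&(nr>.03)&(X[:,2]>.1)&(C.max(1)<90)&(a>-20)&(a<120);print('lever',rect(m),X[m].min(0),X[m].max(0))
for n in('watch_case','screw_hub','lever_ball'):
    print(n,[(np.round(r['centre'],4).tolist(),round(r['confidence'],2)) for r in ctrl.find_in(n,'wrist')[:2]])
E
python3 look.py w3
```

```text
clock: 9.62
position: [0.541, 0.0103, 0.2548]
ee_rot: [-0.609, 0.609, -0.36, 0.359]
wrist_force: [0.1, 0.5, 0.3]
grip_width: 0.043
plate (np.int64(6126), array([0.6243, 0.0182]), array([0.1322, 0.1606]), 26.3)
top (np.int64(1129), array([0.5878, 0.0362]), array([0.0199, 0.0296]), 28.4)
bar (np.int64(703), array([0.5387, 0.0087]), array([0.0527, 0.0094]), 28.6)
bar dir 28.289173
lever (np.int64(1006), array([0.6239, 0.0765]), array([0.0144, 0.0489]), 28.1) [0.60818429 0.0538546  0.12240091] [0.64130779 0.09846507 0.16941114]
watch_case [([0.4783, -0.0224, 0.1234], 0.76), ([0.5262, 0.1333, 0.0297], 0.47)]
screw_hub [([0.5842, 0.0263, 0.125], 0.61)]
lever_ball [([0.6197, 0.074, 0.14], 0.62), ([0.5795, 0.0219, 0.1235], 0.39)]
```

View pics/w3.png

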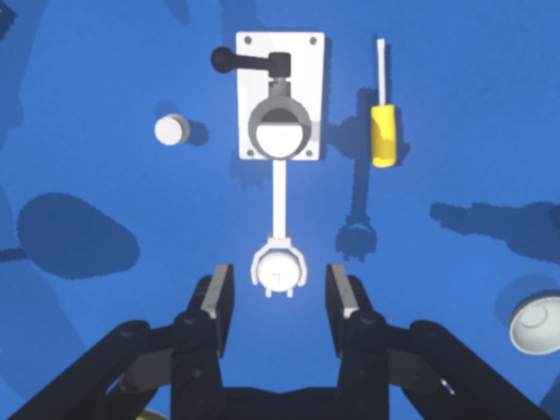

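The wrist picture shows the chord of the D at row 123, square to the bar (column 279), with the plate, hub and lever all in line. The numbers are bar 28.3–28.6° against flat 28.4°. Next comes the lever.

```bash
python3 - <<'E'
from h import *
y=28.4-90
for e in(.95,.8,.65,.5,.35,.2,.1,0,-.05):
    q=[*pol(.046,28.4,.055*np.cos(e)+.001),.1175+.055*np.sin(e)+.008]
    print(e,np.round(q,4),row(q,y))
print(row([*pol(.046,28.4,.034),.25],y))
E
```

```text
0.95 [0.6173 0.0895 0.1702] [-32.302, 84.516, 105.164, 0.002, 0.009, -0.001]
0.8 [0.6143 0.0951 0.165 ] [-38.621, 89.807, 105.233, 0.002, 0.009, -0.001]
0.65 [0.6117 0.0999 0.1588] [-44.079, 95.983, 105.295, 0.002, 0.009, -0.001]
0.5 [0.6095 0.1038 0.1519] [-48.553, 102.905, 105.35, 0.002, 0.009, -0.001]
0.35 [0.6079 0.1068 0.1444] [-51.942, 110.418, 105.396, 0.002, 0.009, -0.001]
0.2 [0.6069 0.1088 0.1364] [-54.17, 118.353, 105.433, 0.002, 0.009, -0.001]
0.1 [0.6065 0.1095 0.131 ] [-54.985, 123.79, 105.451, 0.002, 0.009, -0.001]
0 [0.6063 0.1097 0.1255] [-55.253, 129.282, 105.465, 0.002, 0.009, -0.001]
-0.05 [0.6064 0.1097 0.1228] [-55.181, 132.03, 105.47, 0.002, 0.009, -0.001]
[-33.407, 4.755, 105.013, 0.002, 0.009, -0.001]
```

```bash
python3 -m jog '[0,0,30,0,0,0,0,-20,0,70,0,0,0,0,-33,0,105,0,0.009,0,0,-33,0,105,0,0.009,0,0,-33,40,105,0,0.009,0,0,-33,70,105,0,0.009,0,0,-33,80,105,0,0.009,0,0,-33,84,105,0,0.009,0,0,-33,84,105,0,0.009,0,0]'
python3 - <<'E'
from h import *
P,R,o=pose();print(P,o['wrist_force'],o['grip_width'])
p,_=ctrl.camera('scene');a=p[160:280,230:370];p,_=ctrl.camera('side');b=p[130:250,240:380]
p,_=ctrl.camera('wrist');cv2.imwrite('pics/w4.png',np.vstack([cv2.resize(np.hstack([a,b]),(672,288),interpolation=cv2.INTER_CUBIC),cv2.resize(p[0:260,80:480],(672,312))[:, :672]]))
E
```

```text
clock: 10.95
position: [0.6181, 0.0899, 0.1733]
ee_rot: [0.608, -0.607, 0.362, -0.363]
wrist_force: [-0.5, 0.3, -0.0]
grip_width: -0.0003
[0.618115   0.08990104 0.17331714] [-0.51500546  0.27179934 -0.04627242] -0.0002795131426024506
```

View pics/w4.png

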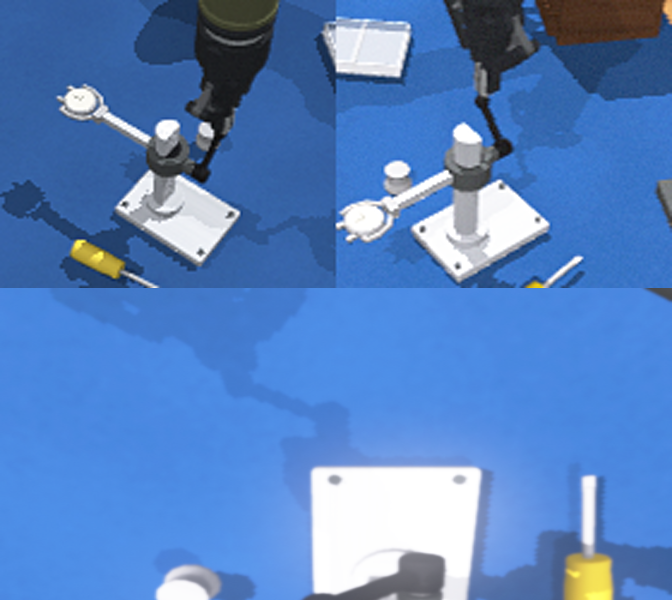

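The two fixed views show the shut fingertips standing right on top of the lever ball. I press along its arc.

```bash
python3 -m jog '[-2,4,0,0,0,0,0,-5.5,8,0,0,0,0,0,-8,11,0,0,0,0,0,-11,14,0,0,0,0,0,-13,18,0,0,0,0,0,-15.5,21.5,0,0,0,0,0,-17.5,25,0,0,0,0,0,-19,29,0,0,0,0,0,-20,33,0,0,0,0,0,-21,37,0,0,0,0,0,-22,41,0,0,0,0,0,-22,44,0,0,0,0,0,-22,47,0,0,0,0,0,-22,49,0,0,0,0,0,-22,51,0,0,0,0,0,-22,51,0,0,0,0,0]'
python3 -c "
from h import *
P,R,o=pose();d=P[:2]-AX;a=np.radians(28.4);print(P,o['wrist_force'],d@[np.cos(a),np.sin(a)],d@[-np.sin(a),np.cos(a)])"
```

```text
clock: 13.1
position: [0.6072, 0.1093, 0.122]
ee_rot: [-0.607, 0.607, -0.362, 0.362]
wrist_force: [-1.9, 1.0, 6.5]
grip_width: -0.0002
[0.60722079 0.1093499  0.12204661] [-1.85976572  1.01516302  6.5089091 ] 0.046599491204515064 0.055233484828582174
```

```bash
python3 -m jog '[0,2,0,0,0,0,0,0,4,0,0,0,0,0,0,4,0,0,0,0,0]'; python3 -m jog '[0,2,0,0,0,0,0,0,4,0,0,0,0,0,0,4,0,0,0,0,0]'
```

```text
clock: 13.48
position: [0.609, 0.1092, 0.1209]
ee_rot: [0.608, -0.607, 0.361, -0.364]
wrist_force: [-4.3, -2.1, 14.7]
grip_width: -0.0003
clock: 13.85
position: [0.6112, 0.1087, 0.12]
ee_rot: [0.609, -0.606, 0.359, -0.366]
wrist_force: [-4.0, -2.9, 26.6]
grip_width: -0.0001
```

The force climbs from 6 to 27 N with only 2 mm of travel, so the lever is on its stop. I lift off and check from the earlier viewpoint.

```bash
python3 -m jog '[0,-8,0,0,0,0,0,0,-20,0,0,0,0,0,0,-60,0,0,0,0,0,0,-110,0,0,0,0,0,0,-135,0,0,0,0,0,30,-138,-60,0,0,0,0,55,-138,-105,0,0,0,0.5,55,-138,-105,0,0,0,0.5,55,-138,-105,0,0,0,0.5]'
python3 look.py w5
```

```text
clock: 14.98
position: [0.5409, 0.0113, 0.2512]
ee_rot: [0.607, -0.607, 0.362, -0.362]
wrist_force: [0.8, 0.5, 0.0]
grip_width: 0.0429
plate (np.int64(6192), array([0.6244, 0.0181]), array([0.1321, 0.1597]), 25.9)
top (np.int64(1142), array([0.5877, 0.0362]), array([0.0199, 0.0299]), 28.4)
bar (np.int64(725), array([0.537 , 0.0122]), array([0.0529, 0.01  ]), 25.4)
bar dir 25.418356
lever (np.int64(757), array([0.6225, 0.0828]), array([0.0132, 0.0675]), 26.1) [0.60394786 0.05071811 0.11684873] [0.6425346  0.11357802 0.1273417 ]
watch_case [([0.4772, -0.0141, 0.1236], 0.64)]
screw_hub [([0.5814, 0.0254, 0.1244], 0.91)]
lever_ball [([0.6225, 0.0774, 0.1189], 0.69)]
```

View pics/w5.png

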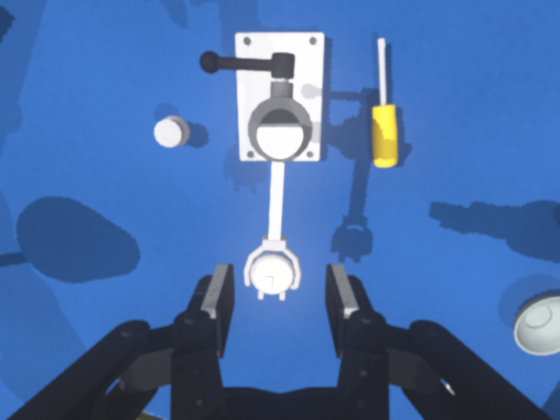

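The lever is down and level. But the last hard press dragged the collar about 3° clockwise: the bar is at 25.4° against the flat's 28.4°. I grip the bar again and turn it back.

```bash
python3 - <<'E'
from h import *
print(row([*pol(.058,205.4),.25],-64.6),row([*pol(.058,205.4),.107],-64.6),pol(.058,205.4))
E
```

```text
[-1.606, 0.993, -0.419, 0.0, 0.055, -0.001] [-1.502, 143.993, -0.393, 0.0, 0.055, -0.001] [0.54010655 0.01372176]
```

```bash
python3 -m jog '[-1.5,40,-0.4,0,0.055,0,0.5,-1.5,80,-0.4,0,0.055,0,0.5,-1.5,110,-0.4,0,0.055,0,0.5,-1.5,130,-0.4,0,0.055,0,0.5,-1.5,144,-0.4,0,0.055,0,0.5,-1.5,144,-0.4,0,0.055,0,0.5,-1.5,144,-0.4,0,0.055,0,0.2,-1.5,144,-0.4,0,0.055,0,0,-1.5,144,-0.4,0,0.055,0,0,-1.5,144,-0.4,0,0.055,0,0,-1.5,144,-0.4,0,0.055,0,0]' 30
cat > st.py <<'E'
from h import *
P,R,o=pose();print(o['wrist_force'],o['wrist_torque'],o['grip_width'])
d=P[:2]-AX;print(np.hypot(*d),np.degrees(np.arctan2(d[1],d[0]))+180,np.degrees(np.arctan2(R.as_matrix()[1,0],R.as_matrix()[0,0]))+90)
E
python3 st.py; python3 -m jog '[1.5,0,0,0,-0.026,0,0,3,0,0,0,-0.052,0,0,3.2,0,0,0,-0.056,0,0,3.2,0,0,0,-0.056,0,0]'; python3 st.py
```

```text
clock: 16.55
position: [0.5403, 0.013, 0.1084]
ee_rot: [0.598, -0.597, 0.378, -0.379]
wrist_force: [-2.7, 2.2, 6.3]
grip_width: 0.0093
[-2.67198244  2.20575465  6.32353357] [0.51079452 0.53318195 0.34295607] 0.00929721124086957
0.05810468252813201 26.101633881084183 25.32331523249674
clock: 17.05
position: [0.5414, 0.0109, 0.1084]
ee_rot: [0.608, -0.607, 0.362, -0.361]
wrist_force: [-2.9, 4.0, 6.0]
grip_width: 0.009
[-2.93774621  4.03090755  5.97603581] [0.83413604 0.64302967 0.08468969] 0.008983375680127595
0.058117890291532096 28.500856387247808 28.496622249875912
```

```bash
python3 -m jog '[0,0,0,0,0,0,0.2,0,0,0,0,0,0,0.5,0,0,0,0,0,0,0.5,0,0,0,0,0,0,0.5,0,-30,0,0,0,0,0.5,0,-80,0,0,0,0,0.5,0,-130,0,0,0,0,0.5,0,-144,0,0,0,0,0.5,0,-144,0,0,0,0,0.5,0,-144,0,0,0,0,0.5]'
python3 look.py w6
```

```text
clock: 18.3
position: [0.5402, 0.0091, 0.2493]
ee_rot: [-0.607, 0.608, -0.363, 0.361]
wrist_force: [-1.2, -0.4, -1.1]
grip_width: 0.0428
plate (np.int64(6340), array([0.6243, 0.0187]), array([0.132 , 0.1593]), 26.3)
top (np.int64(1183), array([0.588 , 0.0362]), array([0.0195, 0.0296]), 28.5)
bar (np.int64(724), array([0.5387, 0.0089]), array([0.0526, 0.0094]), 28.1)
bar dir 28.290068
lever (np.int64(998), array([0.6198, 0.0841]), array([0.0142, 0.0676]), 28.7) [0.59941953 0.05181915 0.11677528] [0.64136904 0.11461348 0.12780351]
watch_case [([0.4821, -0.0232, 0.1208], 0.73), ([0.5822, 0.0226, 0.1222], 0.41)]
screw_hub [([0.5884, 0.0286, 0.1238], 0.74)]
lever_ball [([0.6228, 0.0762, 0.1191], 0.74)]
```

View pics/w6.png

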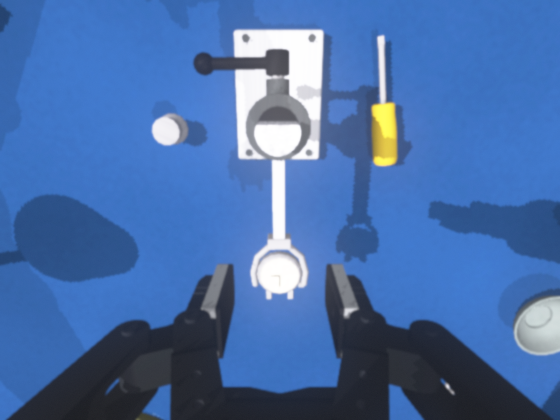

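```bash
cat >> look.py <<'E'
t=(X[:,:2]-AX)@[-np.sin(np.radians(28.4)),np.cos(np.radians(28.4))]
mm=m&(t>.047);print('ball',t[m].max(),np.sort(X[mm][:,2])[-15:].round(4), 'bar z at 20-40mm',np.median(X[m&(t>.02)&(t<.04)][:,2]),'hub top',np.percentile(X[m&(t<.008)][:,2],90))
E
python3 look.py w7 | tail -1
```

```text
0.124  0.124  0.1244 0.1245 0.1246] bar z at 20-40mm 0.120516772393299 hub top 0.12681448305015847
```

```bash
python3 -c "
from bench import ctrl
print(ctrl.close_job(),ctrl.get_obs()['clock'])"
```

```text
the job is handed in; nothing more can be done
the job is handed in; nothing more can be done
```

The collar's set screw now faces the flat squarely and its lever is pressed down to the stop. The job was handed in at about 18.5 s.

- **Turning:** I gripped the bare part of the arm and turned the collar about 139° clockwise. It then measured 28.3–28.6°, against 28.4° for the flat.
- **Clamping:** I pressed the lever ball down with the shut fingertips until the force rose from 6 to 27 N with only about 2 mm of travel.
- **Slip and correction:** That last hard press dragged the collar about 3° clockwise. I gripped the arm again and turned it back with the screw already clamped, without loosening and retightening it.

**Last checks:**
- The arm is at 28.1–28.3° and the flat at 28.5°, so they agree within about 0.4°.
- The top of the lever bar is at 120.5 mm, exactly what the stop position should give. The ball's top read up to 124.6 mm against 122.8 mm expected, which I put down to measurement noise.
- The gripper is clear of everything, and I never touched the watch case. In the last view the loupe and screwdriver had not moved. I did not check the other bench items again, but the arm never went near them at their height.
- The plate outline gave an inconsistent angle and size (about 26°, with one side too long), so I relied on the shaft's D-shaped top instead.

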